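# Take off the lock and hold the welding guard open

## Robot

A 6-joint arm with a two-finger parallel gripper is mounted at the origin on the work surface. World frame = base frame: x ahead of the robot, y to its left, z up, the work surface at z = 0. Lengths are in m, angles in degrees, forces in N, time in s.
With the tool pointing down it reaches from about 0.325 to 0.85 m from the base axis. Payload 15.5 kg.
Tool frame: the origin (TCP) lies at the very end of the fingers, on their centre line; the grasp point (between the pads) lies arm.grip_depth behind it (arm.grip_depth is the distance from the TCP to the grasp point, in m); z points along the fingers, y is the direction in which the jaws open and shut (so a half turn about z gives the same grasp; the last joint's range is limited). The gripper opens to 91 mm and grips with 3 to 60 N. Pads are 32 mm wide; open, the fingers measure 118 mm over their backs; the gripper's body (76 mm by 178 mm) begins 60 mm behind the grasp point.
Start: joints at [59.96, 28.281, 77.091, -0, 74.628, -5.472], TCP at [0.26, 0.568, 0.214] pointing down, gripper open.
Joint ranges: [-166.48, 166.48], [-47.26, 123.95], [12.59, 153.08], [-70.14, 250.14], [6.76, 159.57], [-176.63, 176.63]. Speed limits (degrees/s): [108.29, 108.29, 147.25, 172.46, 172.46, 172.46].

## Interface

Orientations are given as a 3x3 rotation matrix whose columns are the frame's x, y, z axes.
In Python, from rig import arm gives the robot as it stands. Calls block until the motion is done:
- arm.move_to(position, orientation): joint-space move of the TCP to a pose.
- arm.move_l(position, orientation=None, feed=0.15): straight line of the TCP; orientation=None keeps the orientation; feed is the mean speed in m/s.
- arm.move_joints(angles): joint-space move.
- arm.grip(opening): finger opening in m; the grip force is fixed at half the most; returns when the fingers have stopped.
- arm.sleep(seconds).
- arm.solve_ik(position, orientation): joint angles nearest the present ones, or None.
- arm.snapshot(name): name is "side" or "top"; returns the picture (400x640x3 uint8, red, green, blue); there is no depth.
- arm.get_calibration(name): a dict with "intrinsics" (3x3 intrinsics, pixels), "k1" (the pictures are not rectified: a ray, as slopes to the right and down, at radius r is drawn at 1 + k1 r^2 times it, then the intrinsics apply), "cam_to_world" (4x4, takes a point from camera to world coordinates). Camera axes: x right, y down, z forward; pixel columns grow to the right and rows downward; lengths in m; the calibration is good to about 2 mm. A picture is of the moment at which its call begins. get_calibration takes no time and is no camera call.
A pose or a line that the arm cannot do raises arm.Unreachable and nothing moves.
- arm.sign_off(): hands the job in, once; it reports no verdict.
Readings, each from a call of its own:
- arm.current_t(): time.
- arm.current_joint_positions(): joint angles.
- arm.current_dq(): joint speeds.
- arm.current_tau(): joint torques, N m.
- arm.current_ee_pos(): TCP position.
- arm.current_tool_rot(): TCP orientation.
- arm.current_force(): force on the tool from outside, world axes, zero at the start.
- arm.current_torque(): the same for the moment, N m.
- arm.current_width(): finger opening in m.
Only numpy, scipy, OpenCV 4.12 (cv2) and the standard library are available. Lean on these libraries where they do the work, as an engineer would, in place of code of your own. Each camera call takes 0.05 s, during which the arm holds its last target.

## Task

The welding nest has to be looked into. Lift the red lockout lock up and off its hook and set it down standing upright in the blue tray, without dropping it; only then lift the gold-framed guard by its black handle to 60 degrees open and hold it there, still and with the gripper, because it springs shut by itself. The job finishes while you are holding the guard open; leave the carton, the can and the discs where they are.

Things in the scene. Friction and masses are not known exactly. Their poses are not given: they have to be found in the camera images.
- nest: Grey open-topped machine box fixed to the table, 200 (its x) x 240 (y) x 120 mm high; steel anvil with a yellow disc inside, round buttons on its front. Origin: centre of its underside, on the table. Its x axis points from the front (robot side: hook and handle) to the back (hinge), z up; turned by up to 0.2 rad.
- hook (a point): Point on top of the level steel hook bar (8 mm round) where the lock's loop rests, at (-130, -155, 109) mm in the nest's frame. The bar leaves the nest's right (-y) side and then runs along the nest's -x; 16 to 20 mm beyond this point its end turns up 16 mm above the bar's top. To take the loop off: up 20 to 30 mm, then out along the nest's -x by over 40 mm.
- lock: Red lockout lock, 0.2 kg: a red block 26 (x) x 50 (y) x 45 (z) mm with a rectangular steel loop on top, 50 mm wide (y), 10 mm thick, of 8 mm bars; 98 mm high in all, loop opening 34 mm wide, 45 to 90 mm above the origin. Origin: centre of its underside, z up. The hook bar passes through the loop along x. Its two loop sides (50 mm over both) can be gripped from above, fingers closing along y.
- tray: Blue open tray fixed to the table, 120 x 120 x 25 mm, walls and floor 4 to 5 mm thick, on the robot's left or right. Origin: centre of its underside.
- guard_angle (a joint): Opening angle of the guard in rad: 0 shut, level on the nest; 1.05 is 60 degrees; end stop 1.75. A spring and its weight pull it shut from every angle (about 2 to 5 N at the handle).
- hinge (a point): Middle of the guard's hinge line (along the nest's y), fixed, at (100, 0, 120) mm in the nest's frame: the back top edge.
- carton: Open cardboard carton full of yellow discs, 130 x 130 x 70 mm with flaps turned out to 170 mm, origin at the centre of its underside. Leave it alone.
- can: Steel can with a blue label, 60 mm across, 110 mm high, origin at the centre of its underside. Leave it alone.
- discs: Pile of yellow discs joined in one piece, 70 mm across, 36 mm high, origin at the centre of its underside. Leave it alone.
- guard_handle (a point): Black handle of the guard: a round bar 12 mm thick, 110 mm long, along the nest's y, on two posts at its ends, with a 36 mm gap between bar and guard face. This point: middle of the bar, at (-85, 0, 170) mm in the nest's frame when shut; it moves up and back on an arc about the hinge. Two fingers can close on it from front and back, and it can turn between them.
- guard: The guard: a gold frame with a clear window, 200 x 240 x 8 mm, reaches from the hinge to the nest's front edge; the handle bar's middle lies 185 mm from the hinge line along the guard and 50 mm above the guard's underside. Origin: on the hinge line, x pointing away from the handle along the guard.
Things that resemble listed ones, but are neither listed nor needed, are in the scene too. What is meant by the lock is not purple, and is the smaller of those in its own colour.

How it is judged (in metres and radians):
On the way, in this order (a step that is already met when the one before it is completed fails the run):
1. the lock is held in the fingers, clear of the hook (contact force between the fingers and lock above 0.5 N and contact force between lock and nest below 0.05 N and horizontal distance between lock and hook above 0.04 m and height (world z) of lock above 0.025 m), for 0.1 s.
2. the lock stands upright in the tray, let go (horizontal distance between lock and tray below 0.055 m and height (world z) of lock below 0.012 m and angle between lock's own z axis and vertical below 0.15 rad and contact force between each of the arm, the fingers and lock below 0.05 N and linear speed of lock below 0.03 m/s), for 0.2 s.
At the end, for the whole second after the job is handed in: The guard is held still by the fingers (more than 1 N) at 60 degrees open, within about 7 degrees (0.92 to 1.18 rad), with nothing else propping it, and the lock stands upright (within 0.15 rad), untouched and at rest, on the floor of the tray (all of step 2 and value of joint guard_angle between 0.92 and 1.18 rad and velocity of joint guard_angle between -0.1 and 0.1 rad/s and contact force between the fingers and guard above 1 N and contact force between each of lock, can, discs, carton and guard below 0.05 N); the arm keeps its last pose, push and grip.
It fails at once if the guard is opened (over 0.15 rad) before the lock stands in the tray (value of joint guard_angle above 0.15 rad and (horizontal distance between lock and tray above 0.055 m or height (world z) of lock above 0.012 m)).
It fails at once if the lock is dropped (linear speed of lock above 0.6 m/s and contact force between the fingers and lock below 0.05 N).
It fails at once if the carton, the can or the discs are pushed more than 20 mm (distance of any of carton, can, discs from where it was at the start of the episode above 0.02 m).
It also fails if it takes over 54 s, if anything falls off the work surface, if the arm or the gripper's body presses on something with over 40 N, if the wrist force passes 120 N, or if a joint passes its speed limit or range.

## Working session

There is one attempt and no reset: what is moved stays moved. The work goes in short steps, each a Python script; the robot and the scene stay as the last script left them, time stands still between calls to the robot, and variables do not carry over. Pictures are saved under pics/ and viewed, and the job is handed in when it is done.

```bash
ls; mkdir -p pics
python3 - <<'E'
from rig import arm
import cv2,numpy as np
np.set_printoptions(precision=4,suppress=True)
for n in("side","top"):
    im=arm.snapshot(n); cv2.imwrite(f"pics/{n}0.png",im[:,:,::-1]); print(n,arm.get_calibration(n))
print(arm.grip_depth,arm.current_t(),arm.current_tool_rot())
E
```

```text
pics
side {'intrinsics': array([[401.7403,   0.    , 317.1547],
       [  0.    , 401.7403, 192.248 ],
       [  0.    ,   0.    ,   1.    ]]), 'k1': 0.004136121968708982, 'cam_to_world': array([[ 0.9381, -0.2667,  0.2212,  0.33  ],
       [-0.3464, -0.7107,  0.6123, -0.6992],
       [-0.0061, -0.651 , -0.759 ,  0.9671],
       [ 0.    ,  0.    ,  0.    ,  1.    ]])}
top {'intrinsics': array([[440.4855,   0.    , 325.163 ],
       [  0.    , 440.4855, 194.5578],
       [  0.    ,   0.    ,   1.    ]]), 'k1': -0.02204800711815691, 'cam_to_world': array([[-0.1358, -0.9708,  0.1977,  0.3328],
       [-0.9907,  0.1323, -0.031 ,  0.0222],
       [ 0.0039, -0.2001, -0.9798,  1.1817],
       [ 0.    ,  0.    ,  0.    ,  1.    ]])}
0.0188 0.1 [[-0.9095  0.4158 -0.0006]
 [ 0.4158  0.9095 -0.0009]
 [ 0.0001 -0.0011 -1.    ]]
```

View pics/side0.png

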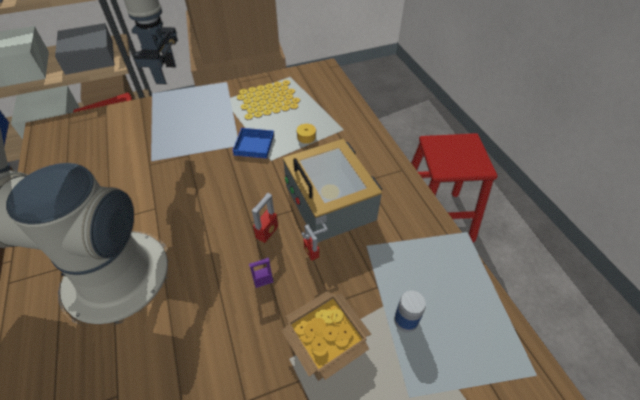

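View pics/top0.png

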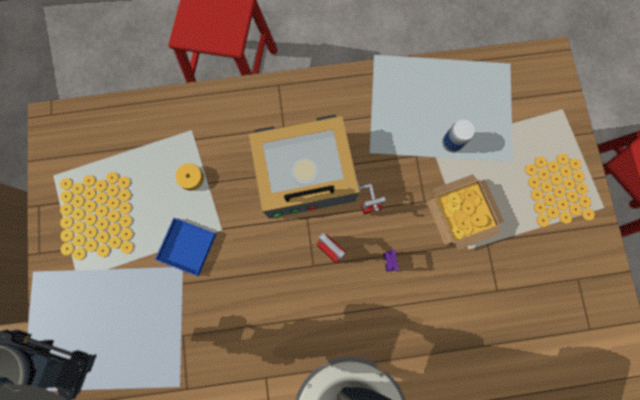

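Lock candidates:
- Small red lock on the hook: side (312,243), top (373,203).
- Larger red lock standing on the table: side (265,218), top (330,248).
- Purple lock: side (262,272), top (391,261).

I choose the small red one on the hook and will check it in a close crop.

```bash
cat > h.py <<'E'
import numpy as np,cv2
from rig import arm
np.set_printoptions(precision=4,suppress=True)
C={n:arm.get_calibration(n) for n in("side","top")}
def proj(n,P):
    c=C[n];T=np.linalg.inv(c["cam_to_world"]);P=np.atleast_2d(P)
    p,_=cv2.projectPoints(P.astype(float),cv2.Rodrigues(T[:3,:3])[0],T[:3,3],c["intrinsics"],np.array([c["k1"],0,0,0.]))
    return p[:,0]
def ray(n,uv):
    c=C[n];x=cv2.undistortPoints(np.array([[uv]],float),c["intrinsics"],np.array([c["k1"],0,0,0.]))[0,0]
    d=c["cam_to_world"][:3,:3]@np.array([x[0],x[1],1]);return c["cam_to_world"][:3,3],d
def onz(n,uv,z):
    o,d=ray(n,uv);return o+d*(z-o[2])/d[2]
def tri(s,t):
    a,d=ray("side",s);b,e=ray("top",t)
    k=np.linalg.lstsq(np.c_[d,-e],b-a,rcond=None)[0];p=a+k[0]*d;q=b+k[1]*e
    return (p+q)/2,np.linalg.norm(p-q)
def crop(im,x,y,w,h,s,fn):
    c=cv2.resize(im[y:y+h,x:x+w,::-1],None,fx=s,fy=s,interpolation=cv2.INTER_CUBIC);cv2.imwrite(fn,c)
E
python3 - <<'E'
from h import *
s=cv2.imread("pics/side0.png")[:,:,::-1];t=cv2.imread("pics/top0.png")[:,:,::-1]
a=cv2.resize(s[125:275,230:390],None,fx=4,fy=4,interpolation=2);cv2.imwrite("pics/c1.png",a[:,:,::-1])
a=cv2.resize(t[110:260,240:400],None,fx=4,fy=4,interpolation=2);cv2.imwrite("pics/c2.png",a[:,:,::-1])
E
```

```text
(no output)
```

View pics/c1.png

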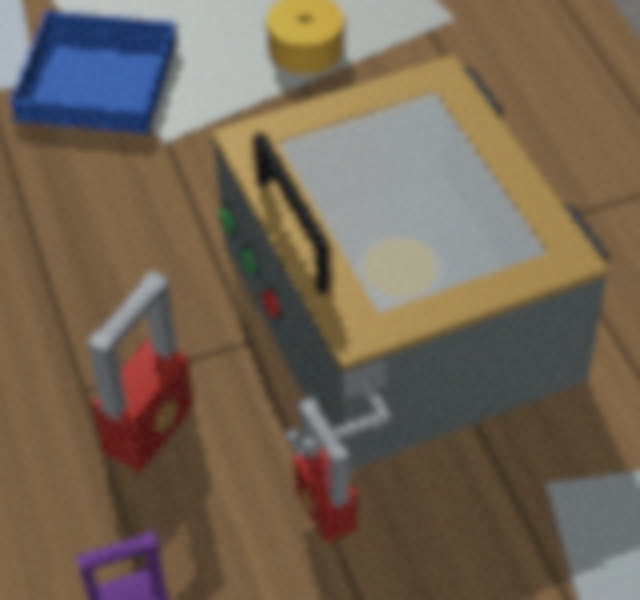

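View pics/c2.png

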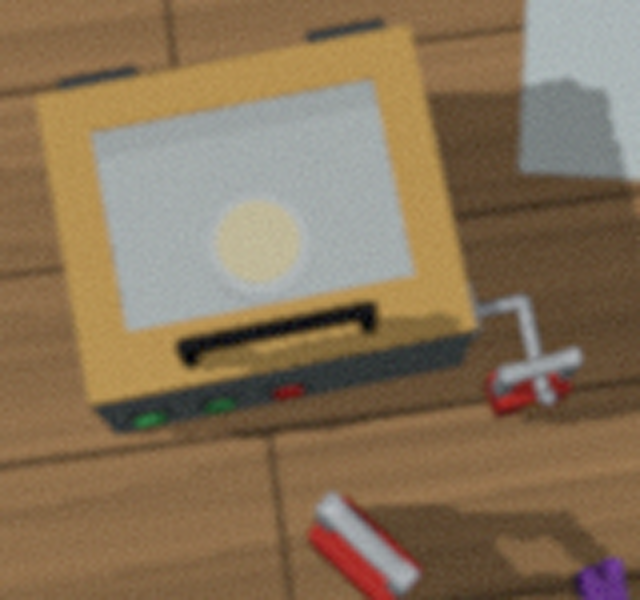

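The crops confirm it: the small red lock hangs on the hook (c1 near (325,470), c2 near (535,380)). The loose red lock is bigger. Next I fit the nest pose, lock and tray.

```bash
cat > fit.py <<'E'
from h import *
from scipy.optimize import least_squares
S=lambda p:np.array(p)/4-0.375+np.array([230,125]); T=lambda p:np.array(p)/4-0.375+np.array([240,110])
cor=np.array([[-.1,.12,.128],[.1,.12,.128],[.1,-.12,.128],[-.1,-.12,.128]])
s=S([(217,133),(452,57),(606,270),(345,362)]);t=T([(92,403),(38,98),(410,27),(478,327)])
def W(p,P):
    c,s_=np.cos(p[2]),np.sin(p[2]);P=np.atleast_2d(P);return np.c_[p[0]+c*P[:,0]-s_*P[:,1],p[1]+s_*P[:,0]+c*P[:,1],P[:,2]]
f=lambda p:np.r_[(proj("side",W(p,cor))-s).ravel(),(proj("top",W(p,cor))-t).ravel()]
r=least_squares(f,[.6,0,0]);print(r.x,r.fun.round(1))
p=r.x
print("hook",W(p,[-.13,-.155,.109]),"handle",W(p,[-.085,0,.17]))
print("loop ends",tri(S((310,407)),T((500,372))),tri(S((338,455)),T((578,357))))
# tray
im=cv2.imread("pics/top0.png");hs=cv2.cvtColor(im,cv2.COLOR_BGR2HSV)
m=((hs[...,0]>105)&(hs[...,0]<125)&(hs[...,1]>150)).astype(np.uint8);m[:,:140]=0;m[:,230:]=0
rc=cv2.minAreaRect(cv2.findNonZero(m));print(rc,m.sum());b=cv2.boxPoints(rc)
bw=np.array([onz("top",q,.025) for q in b]);print(bw,bw.mean(0),np.linalg.norm(np.diff(bw,axis=0),axis=1))
for nm,uv,z in(("can",(462,128),.11),("carton",(466,211),.07),("disc",(189,176),.036),("big",(330,248),.1),("purple",(391,261),.1)):print(nm,onz("top",uv,z))
E
python3 fit.py
python3 - <<'E'
import cv2
s=cv2.imread("pics/side0.png");t=cv2.imread("pics/top0.png")
cv2.imwrite("pics/c3.png",cv2.hconcat([cv2.resize(s[120:170,225:285],(400,333),interpolation=2),cv2.resize(t[210:280,150:222],(400,333),interpolation=2)]))
E
```

```text
[0.634  0.0307 0.0651] [-1.2 -1.   0.3 -0.6  0.6 -0.5 -0.7  0.3  0.2  0.3  0.  -0.4  0.4 -0.6
  0.4 -0. ]
hook [[ 0.5144 -0.1324  0.109 ]] handle [[0.5492 0.0252 0.17  ]]
loop ends (array([ 0.5158, -0.1062,  0.106 ]), np.float64(0.0011444998112151376)) (array([ 0.5176, -0.1543,  0.1154]), np.float64(0.00010454512176001273))
((185.43104553222656, 246.1724090576172), (45.495361328125, 45.309661865234375), 21.801406860351562) 1985
[[0.4566 0.4462 0.025 ]
 [0.5615 0.395  0.025 ]
 [0.5015 0.2874 0.025 ]
 [0.3985 0.3402 0.025 ]] [0.4795 0.3672 0.025 ] [0.1168 0.1231 0.1157]
can [ 0.6747 -0.3843  0.11  ]
carton [ 0.4658 -0.3652  0.07  ]
disc [0.6636 0.3406 0.036 ]
big [ 0.4173 -0.0057  0.1   ]
purple [ 0.3659 -0.1485  0.1   ]
```

View pics/c3.png

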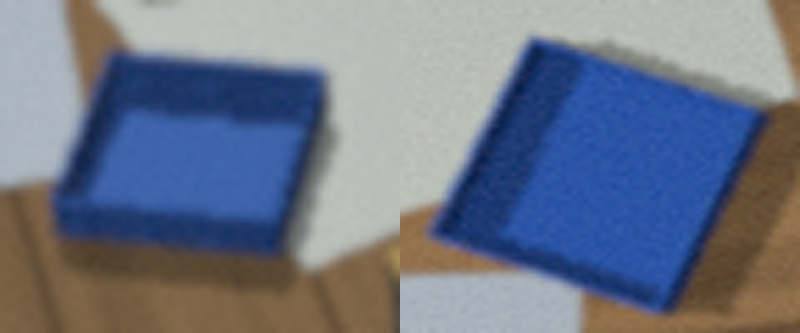

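```bash
cat > g.py <<'E'
from h import *
NP=np.array([.634,.0307,.0651])
def N2W(P):
    c,s=np.cos(NP[2]),np.sin(NP[2]);return np.array([NP[0]+c*P[0]-s*P[1],NP[1]+s*P[0]+c*P[1],P[2]])
def R(yaw): # tool y axis along heading yaw, pointing down
    y=np.array([np.cos(yaw),np.sin(yaw),0]);z=np.array([0,0,-1.]);return np.c_[np.cross(y,z),y,z]
E
python3 - <<'E'
from g import *
Ry=R(NP[2]+np.pi/2)
h=N2W([-.131,-.155,0]); h[2]=.076
print(h, arm.solve_ik(h,Ry), arm.solve_ik(h+[0,0,.12],Ry))
arm.move_to(h+[0,0,.14],Ry)
arm.grip(.074)
arm.move_l(h+[0,0,.05],Ry)
print(arm.current_t(),arm.current_ee_pos())
s=arm.snapshot("side");t=arm.snapshot("top")
crop(s,250,170,100,100,5,"pics/d1.png");crop(t,320,150,100,100,5,"pics/d2.png")
E
```

```text
[ 0.5134 -0.1325  0.076 ] [ -20.9262   31.2321   98.9892   -0.       49.7787 -114.6562] [ -20.9262   21.8191   91.7904   -0.       66.3904 -114.6562]
3.9583 [ 0.5138 -0.1327  0.1266]
```

View pics/d1.png

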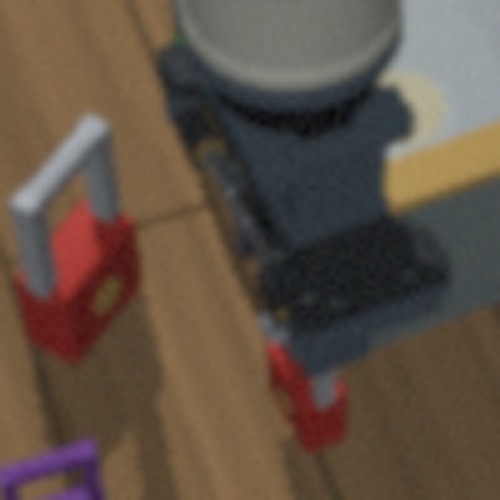

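View pics/d2.png

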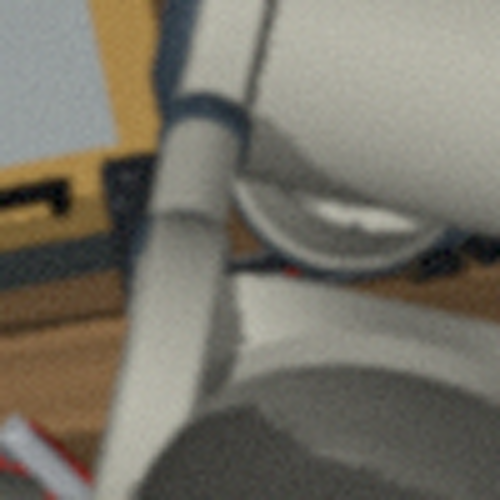

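The gripper straddles the hanging lock in the side crop: near finger at (340,350), loop leg at (323,385). The arm hides it from above. I'll descend with force checks.

Run:
```python
from g import *
Ry=R(NP[2]+np.pi/2)
h=N2W([-.131,-.155,0])
for z in(.105,.09,.076):
    h[2]=z;arm.move_l(h,Ry,feed=.06);f=arm.current_force();print(z,f)
    if abs(f).max()>8: break
else:
    arm.grip(.03);print(arm.current_width(),arm.current_force(),arm.current_t(),arm.current_ee_pos())
s=arm.snapshot("side");crop(s,250,170,100,100,5,"pics/e1.png")
```

```text
0.105 [ 0.432  -0.0573  0.5816]
0.09 [-0.9817  0.6981  0.0228]
0.076 [-0.0437 -0.2762  0.3386]
0.049187093207310004 [ 0.1346 -0.203   0.803 ] 5.8333 [ 0.5134 -0.1325  0.0761]
```

View pics/e1.png

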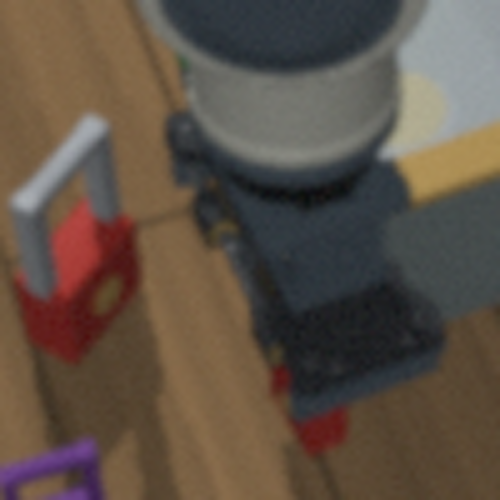

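The width of 49 mm matches the loop, and the picture shows the fingers around it, with the red block below at (325,430). Lifting off the hook.

Run:
```python
from g import *
Ry=R(NP[2]+np.pi/2)
def go(P,feed,R_=None):
    arm.move_l(np.array(P),R_,feed=feed);print(arm.current_ee_pos(),arm.current_force(),arm.current_width(),arm.current_t())
h=N2W([-.131,-.155,.076])
go(h+[0,0,.025],.06)
go(N2W([-.2,-.155,.101]),.08)
arm.sleep(.15)
s=arm.snapshot("side");crop(s,230,150,120,120,5,"pics/f1.png")
go(N2W([-.2,-.155,.25]),.15)
```

```text
[ 0.5134 -0.1325  0.1013] [ 0.3006 -0.1685 -0.9423] 0.04990716082836262 6.45
[ 0.4451 -0.1371  0.1011] [-0.9242  0.8162 -1.2098] 0.04964112940526925 7.4583
[ 0.4441 -0.1368  0.2492] [ 0.2456  0.0891 -1.6472] 0.04992251784263062 8.8
```

View pics/f1.png

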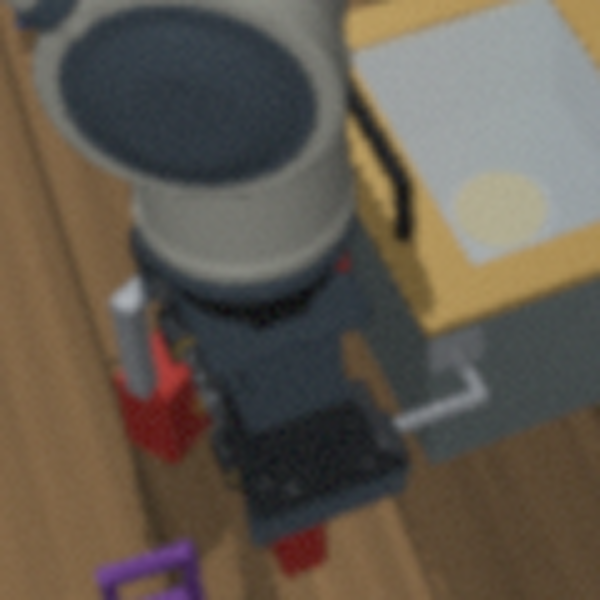

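Run:
```python
from g import *
Rt=R(np.radians(154)); t=np.array([.48,.366,0])
print(arm.solve_ik(t+[0,0,.28],Rt),arm.solve_ik(t+[0,0,.062],Rt))
arm.move_to(t+[0,0,.28],Rt)
arm.move_l(t+[0,0,.10],Rt,feed=.15)
print(arm.current_ee_pos(),arm.current_force(),arm.current_width(),arm.current_t())
for i,n in enumerate(("side","top")):
    im=arm.snapshot(n);x,y=((200,80),(130,190))[i];crop(im,x,y,110,100,5,f"pics/g{i}.png")
```

```text
[  31.659    23.4052   74.8123   -0.       81.7825 -122.341 ] [  31.659    36.769    88.9193   -0.       54.3117 -122.341 ]
[0.4805 0.3663 0.1008] [ 0.5189 -0.1519 -1.2588] 0.05027383964435676 11.9833
```

View pics/g0.png

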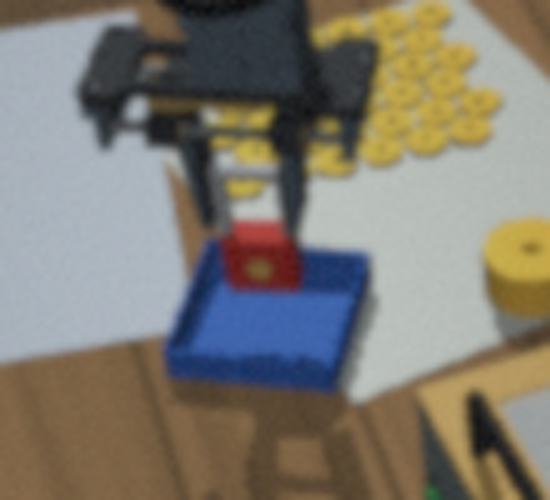

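View pics/g1.png

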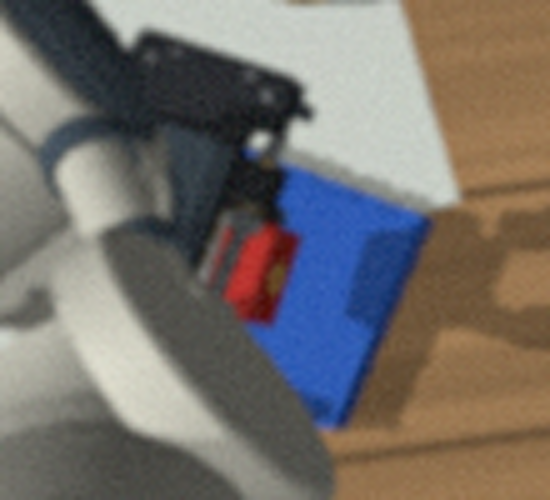

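The lock hangs upright in the grip over the tray (side crop, block at (262,255)). I'll check the tilt against the model numerically, then lower with force sensing.

Run:
```python
from g import *
p=arm.current_ee_pos();Rt=R(np.radians(154));y=Rt[:,1];x=Rt[:,0]
o=p-[0,0,.057]
P=np.array([o+sx*.013*x+sy*.025*y+[0,0,z] for z in(0,.045) for sx in(-1,1) for sy in(-1,1)])
im0=cv2.imread("pics/g0.png");im1=cv2.imread("pics/g1.png")
for im,n,off in((im0,"side",(200,80)),(im1,"top",(130,190))):
    for q in proj(n,P): cv2.circle(im,tuple(((q-off)*5+2).astype(int)),4,(0,255,0),-1)
cv2.imwrite("pics/g2.png",cv2.resize(cv2.hconcat([im0[150:350,150:400],im1[150:350,100:350]]),(800,320)))
```

```text
(no output)
```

View pics/g2.png

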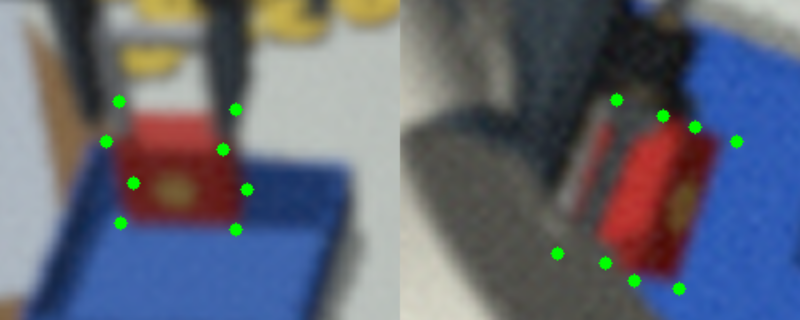

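Projection and picture agree within about 2 px, so there's no large tilt. Lowering.

Run:
```python
from g import *
Rt=R(np.radians(154)); t=np.array([.48,.366,0])
arm.move_l(t+[0,0,.068],Rt,feed=.08);arm.sleep(.2);f0=arm.current_force()[2]
for z in np.arange(.066,.056,-.001):
    arm.move_l(t+[0,0,z],Rt,feed=.03);f=arm.current_force()[2];print(round(z,4),round(f-f0,2),arm.current_ee_pos()[2])
    if f-f0>2.5: break
arm.sleep(.1);print(arm.current_force()-f0,arm.current_t())
s=arm.snapshot("side");crop(s,200,80,110,100,5,"pics/i0.png")
```

```text
0.066 0.32 0.06596281212064058
0.065 0.09 0.06492125788308253
0.064 0.64 0.06392852205723663
0.063 0.03 0.06295634675762271
0.062 -0.14 0.06194643065653188
0.061 6.49 0.061245923962356896
[1.5562 0.9687 6.4516] 14.4333
```

View pics/i0.png

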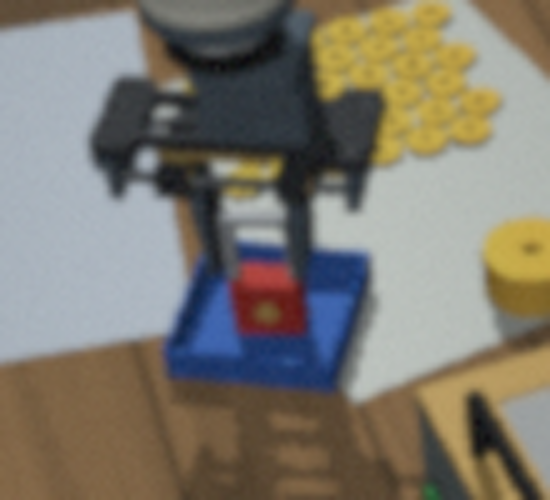

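It touched the floor at the expected height and stands in the tray (block at (268,300)). Releasing and retreating, then checking.

Run:
```python
from g import *
Rt=R(np.radians(154)); t=np.array([.48,.366,0])
arm.grip(.08);arm.sleep(.15)
arm.move_l(t+[0,0,.16],Rt,feed=.15);arm.sleep(.2)
arm.move_l(t+[0,0,.26],Rt,feed=.3)
s=arm.snapshot("side");crop(s,200,80,110,100,5,"pics/j0.png")
s=arm.snapshot("top");crop(s,130,190,110,100,5,"pics/j1.png")
print(arm.current_t())
g=.085
Rh=R(NP[2]);
for th in(0,.3,.6,.9,1.05):
    P=N2W([.1-.185*np.cos(th)+.05*np.sin(th),0,.12+.185*np.sin(th)+.05*np.cos(th)-arm.grip_depth]);print(th,P,arm.solve_ik(P,Rh),arm.solve_ik(P,R(NP[2]+np.pi)))
```

```text
16.8583
0 [0.5492 0.0252 0.1512] [-3.5996 26.3907 92.1723 -0.     61.437  -7.3295] [ -3.5996  26.3907  92.1723  -0.      61.437  172.6705]
0.3 [0.5722 0.0267 0.2036] [-3.3039 24.6673 85.4001 -0.     69.9326 -7.0338] [ -3.3039  24.6673  85.4001  -0.      69.9326 172.9662]
0.6 [0.6096 0.0291 0.2469] [-2.8705 25.4326 76.6869 -0.     77.8805 -6.6004] [ -2.8705  25.4326  76.6869  -0.      77.8805 173.3996]
0.9 [0.6581 0.0323 0.2772] [-2.3823 28.4002 66.7168 -0.     84.8829 -6.1122] [ -2.3823  28.4002  66.7168  -0.      84.8829 173.8878]
1.05 [0.6852 0.034  0.2866] [-2.1399 30.5591 61.4485 -0.     87.9924 -5.8698] [ -2.1399  30.5591  61.4485  -0.      87.9924 174.1302]
```

View pics/j0.png

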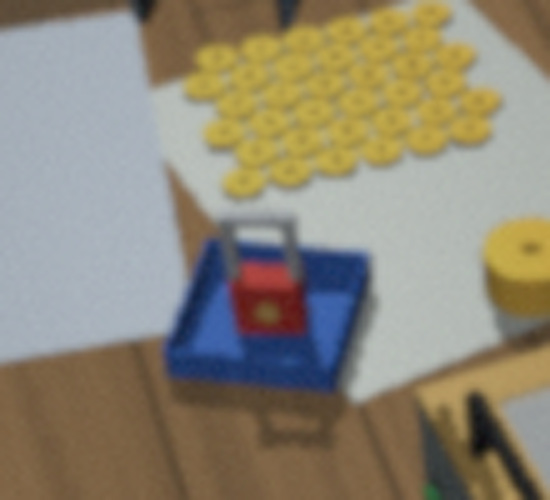

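View pics/j1.png

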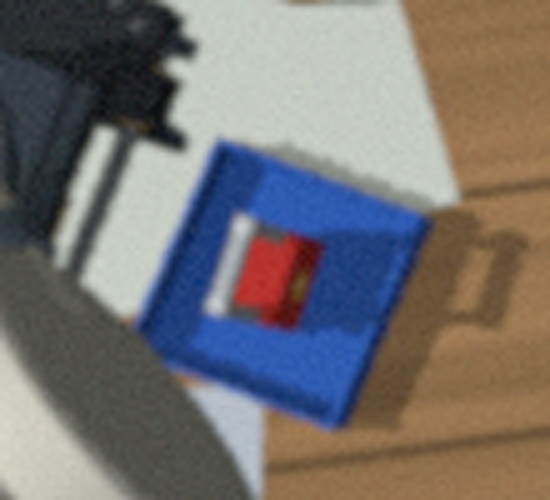

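The lock stands upright, free and central in the tray (side crop (268,295), top crop (270,275)). Now the guard handle.

Run:
```python
from g import *
Rh=R(NP[2])
H=N2W([-.085,0,.17-arm.grip_depth-.001])
arm.grip(.07)
arm.move_to(H+[0,0,.12],Rh)
arm.move_l(H+[0,0,.03],Rh,feed=.15)
s=arm.snapshot("side");crop(s,250,110,130,130,5,"pics/k0.png")
print(arm.current_force())
for dz in(.012,0):
    arm.move_l(H+[0,0,dz],Rh,feed=.06);print(arm.current_force(),arm.current_ee_pos())
s=arm.snapshot("side");crop(s,250,110,130,130,5,"pics/k1.png")
print(arm.current_t())
```

```text
[-0.7491 -0.2301  1.3301]
[ 0.5063 -0.194  -0.3147] [0.549  0.0252 0.1619]
[0.1405 1.0984 1.1518] [0.5489 0.0252 0.1498]
20.7083
```

View pics/k1.png

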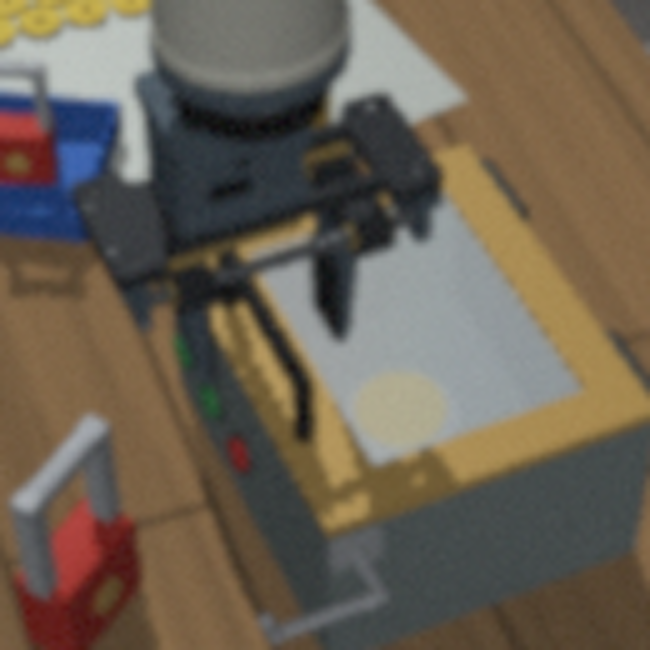

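The fingers straddle the bar: front finger (195,310), back finger (335,290), bar (270,340) between them. Closing and lifting along the arc.

Run:
```python
from g import *
Rh=R(NP[2])
arm.grip(.004);w=arm.current_width();print(w,arm.current_force())
if .008<w<.016:
    for th in np.linspace(0,1.05,15)[1:]:
        P=N2W([.1-.185*np.cos(th)+.05*np.sin(th),0,.12+.185*np.sin(th)+.05*np.cos(th)-arm.grip_depth-.001])
        arm.move_l(P,Rh,feed=.06);f=arm.current_force();print(round(th,2),f,arm.current_width())
        if abs(f).max()>35: print("stop");break
print(arm.current_t(),arm.current_ee_pos())
s=arm.snapshot("side");cv2.imwrite("pics/l0.png",s[:,:,::-1]);crop(s,230,70,160,150,4,"pics/l0c.png")
s=arm.snapshot("top");cv2.imwrite("pics/l1.png",s[:,:,::-1])
```

```text
0.01103575461093111 [-3.6341 -0.6394  0.3102]
0.08 [-4.1974 -2.2882 -2.9241] 0.011137070254465508
0.15 [-9.2006 -1.8841 -1.0978] 0.011329637234534905
0.22 [-9.4009 -2.3775  1.0972] 0.011199697563798943
0.3 [-13.0964  -2.2967   4.2265] 0.011451693876157517
0.38 [-14.9077  -3.0921   4.8862] 0.011445615637187883
0.45 [-19.0183  -3.3005   9.4728] 0.011175466826181746
0.52 [-23.2296  -4.1462  16.3124] 0.01121624411188654
0.6 [-22.9136  -3.3507  20.3942] 0.011355037554151445
0.68 [-19.827   -2.6925  19.1935] 0.011220983621592623
0.75 [-14.0931  -1.0497  16.1271] 0.011294963367043939
0.82 [-11.0738  -2.0565  11.6648] 0.011491978468629642
0.9 [-9.2325 -2.4008  9.5999] 0.011076960055702934
0.98 [-6.1548 -2.1675  7.5843] 0.011141973647114162
1.05 [-5.8214 -2.6542  6.334 ] 0.010835372311544288
27.1167 [0.6858 0.0339 0.2878]
```

View pics/l0c.png

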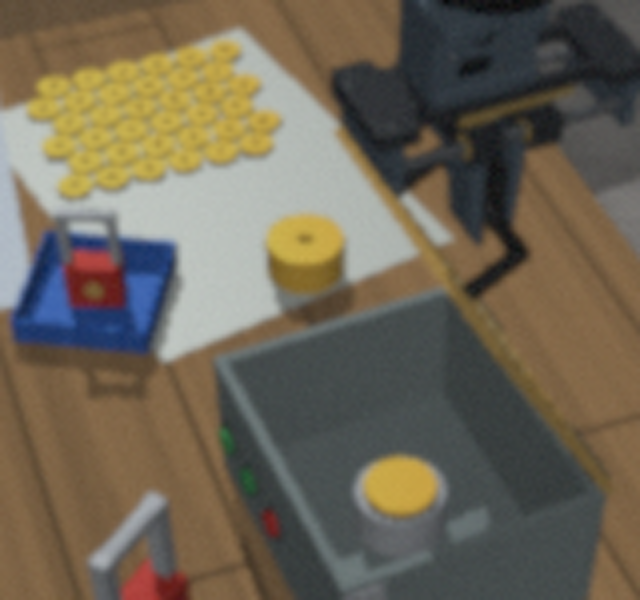

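View pics/l1.png

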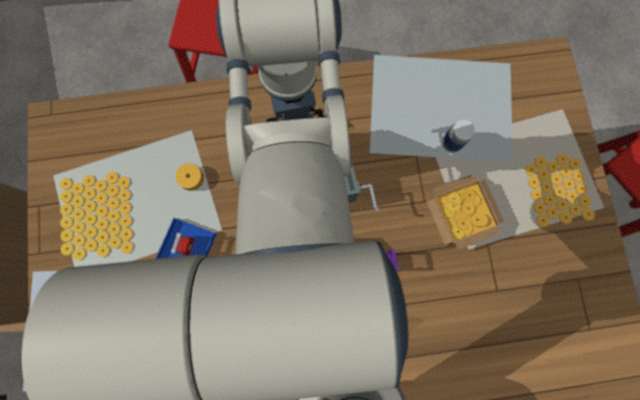

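The guard is open, with the bar between the fingers. I'll check the angle by projecting the model.

Run:
```python
from g import *
im=cv2.imread("pics/l0c.png")
for th,col in((.92,(0,0,255)),(1.05,(0,255,0)),(1.18,(255,0,0))):
    f=lambda a,b,y:N2W([.1-a*np.cos(th)+b*np.sin(th),y,.12+a*np.sin(th)+b*np.cos(th)])
    P=np.array([f(.2,.0,.12),f(.2,.0,-.12),f(.185,.05,-.055),f(.185,.008,-.055)])
    q=proj("side",P);print(th,q.round(1).tolist())
    for k in q: cv2.circle(im,tuple(((k-[230,70])*4+1.5).astype(int)),3,col,-1)
cv2.imwrite("pics/l2.png",im);print(arm.current_force(),arm.current_dq(),arm.current_width())
```

```text
0.92 [[305.6, 109.1], [344.8, 166.2], [351.0, 138.1], [338.6, 149.4]]
1.05 [[312.8, 102.8], [353.2, 159.3], [359.7, 133.1], [346.2, 143.4]]
1.18 [[320.6, 97.1], [362.3, 153.0], [368.5, 128.9], [354.3, 138.1]]
[-5.6186 -3.4809  5.7912] [ 0.0764 -0.1012  0.1755  0.0102  0.0482 -0.049 ] 0.011360100100100037
```

View pics/l2.png

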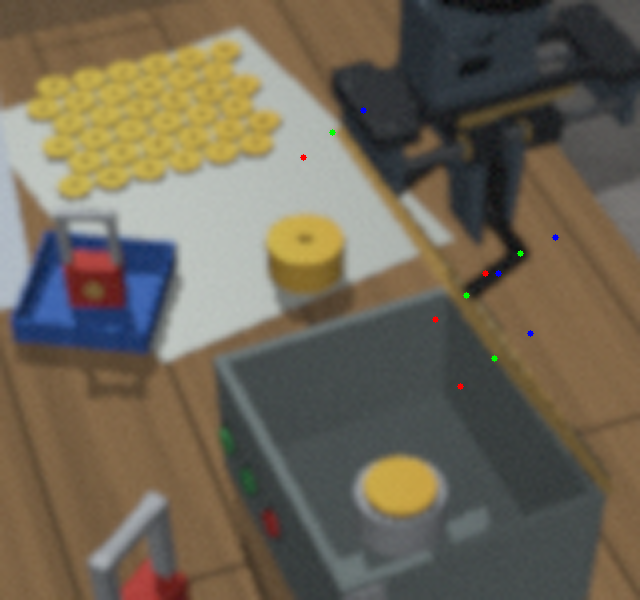

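Run:
```python
from g import *
arm.sleep(.5);print(arm.current_force(),arm.current_dq(),arm.current_width(),arm.current_t())
s=arm.snapshot("side");d=cv2.absdiff(s,cv2.imread("pics/l0.png")[:,:,::-1].copy());print("diff max/mean",d.max(),d.mean())
arm.sign_off()
```

```text
[-5.6875 -2.4613  6.0816] [-0.0409  0.0206 -0.0425 -0.0045  0.1111  0.0497] 0.011252940925446547 27.7167
diff max/mean 17 1.4929127604166668
the job is handed in; nothing more can be done
```

I lifted the small red lock off its hook and set it down upright near the middle of the blue tray. I then opened the guard by its handle to about 60 degrees and handed the job in while holding it, at about 27.7 s. No verdict was reported.

**Last checks**
- **Guard:** the model projected into the side picture puts it at about 1.05 to 1.07 rad. Two side pictures taken about 0.6 s apart showed no movement beyond noise.
- **Grip:** the gripper is closed on the 12 mm bar and reads 11.3 mm. The arm was still, with about 9 N on the tool.
- **Lock:** in the pictures it stands upright and free of the gripper.
- **Carton, can and discs:** they look undisturbed, but I judged that by eye and did not measure it.

**What disagreed**
- **Handle force:** while lifting the guard, the force rose to about 31 N in total near 0.6 rad, then fell to about 9 N. The upward part (about 6 N) does not match the spring alone, so some strain from a small nest-position error probably remains in the grip.
- **Lock position:** before it was set down, it sat about 2 pixels off the model in places. It still touched the tray floor at the expected height.

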